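# Crack open a tightly sealed plug dispenser over its catch tray

### The job

Set the blue tray flat on the bench under the lower end of the dowel-plug dispenser's chute. Then break the dispenser's lid (the one with the red knob) free from its tight snap seal and raise it only slightly, its front edge about 35 mm up and never as much as 70 mm, so that all four wooden plugs roll out into the tray. Finish while still holding the lid at that slight opening with the gripper, with the plugs in the tray, and leave the other things on the bench where they are.

Things in the scene. Friction and masses are not known exactly. Their poses are not given: they have to be found in the camera images.
- dispenser: fixed aluminium chute, 62 wide, falling 0.35 rad towards its own -x, on a plywood stand; clear lid with an orange lip over the upper part. Origin on the bench, z up, y across. In mm: chute floor from (-120,0,75), underside 69 there, up to (129,0,166); side walls 18 high, 31 under the lid; stand x -40 to 150, 100 wide at its foot, 66 above; free space under the chute from x -120 to -40
- spout (a point): middle of the chute floor's lower end, 75 mm above the bench, where the plugs drop off; they leave at up to about 1 m/s towards the dispenser's -x and land 0 to 80 mm beyond this point
- lid_hinge (a point): middle of the lid's hinge axis, at the upper end of the chute; the axis lies along the dispenser's y. The knob's centre is 106 mm from it; the lip, which shuts the chute 100 mm up the slope from the spout, 150 mm. At the lip a sprung white roller on a steel bracket clips each side of the lid: 38 to 72 mm out from the middle, tops 13 mm above the lid's top face
- lid_angle (a joint): lid angle in rad, 0 shut, growing as its front goes up (0.25 rad lifts the front edge about 37 mm). The clips hold until the knob is pulled up with about 14 N, at 0.01 to 0.03 rad, then give way; from about 0.1 rad only the weight of the lid (120 g) is left. Let go, it falls back on the clips, below 0.14 rad. Plugs pass under the lip from about 0.17 rad
- knob (a point): centre of the red knob on the lid, a block 26 x 26 wide and 24 high (upright while the lid is shut) on a 16 mm steel stem; the centre is 33 mm above the lid's top face. Pads closed along the hinge direction can also pivot as the lid swings
- lid: the lid with its lip and knob, 158 x 64 mm, 6 thick, 80 wide over the lugs at its front; origin on its hinge axis, x up the slope along the lid, y along the hinge axis
- tray: loose blue open tray, outside 138 (x) x 98 (y) x 40 high, walls and floor 4, 250 g, origin under the middle of the tray, z up. At its -x end a black upright grip plate 14 thick (x) x 44 wide (y), its centre at x = -76 mm, from the bench up to 64 mm. Put the tray's other end (+x) under the chute
- plug0: beech dowel plug 22 across, 38 long, 12 g, origin at its centre, axis along its own y; at the start lies across the chute behind the lip
- plug1: beech dowel plug 22 across, 38 long, 12 g, origin at its centre, axis along its own y; at the start lies across the chute behind the lip
- plug2: beech dowel plug 22 across, 38 long, 12 g, origin at its centre, axis along its own y; at the start lies across the chute behind the lip
- plug3: beech dowel plug 22 across, 38 long, 12 g, origin at its centre, axis along its own y; at the start lies across the chute behind the lip
- sanding_block: bystander: cork sanding block with orange abrasive underneath, 68 x 110 x 34 (mm), to be left where it is
- glue_bottle: bystander: yellow glue bottle, 56 across and 150 high (mm), to be left where it is
- screw_jar: bystander: glass screw jar, 72 across, 85 tall (mm), to be left where it is
- screwdriver: bystander: screwdriver lying on the bench, to be left where it is
- ear_muffs: bystander: red ear defenders with black headband, about 180 x 185 x 84 (mm), to be left where it is
- oak_offcut: bystander: flat oak offcut, 45 x 140 x 22 (mm), to be left where it is
Mind the look-alikes: they are no part of the job. There is more than one size of the tray; the job needs the largest.

How it is judged:
By the outcome, as a careful person would: the job done as asked, in the order asked, and still so for the second after the job is handed in, while the arm keeps its last pose, push and grip.
It also fails if it takes over 54 s, if anything falls off the work surface, if the arm or the gripper's body presses on something with over 40 N, if the wrist force passes 120 N, or if a joint passes its speed limit or range.

### The arm

A 7-joint arm with a two-finger parallel gripper is mounted at the origin on the work surface. World frame = base frame: x ahead of the robot, y to its left, z up, the work surface at z = 0. Lengths are in m, angles in rad, forces in N, time in s.
With the tool pointing down it reaches from about 0.425 to 0.925 m from the base axis. Payload 6.8 kg.
Tool frame: the origin (TCP) lies on the front face of the gripper's body, between the roots of the fingers; the fingertips stand 73 mm ahead of it and the grasp point (between the pads) lies 54 mm ahead of it (env.nose_length is the distance from the TCP to the fingertips, in m); z points along the fingers, y is the line along which they close (so a half turn about z gives the same grasp; the last joint's range is limited). The gripper opens to 85 mm and grips with 20 to 120 N. Pads are 22 mm wide; open, the fingers measure 114 mm over their backs; the gripper's body (76 mm by 85 mm) begins 54 mm behind the grasp point. The pads swing forward as they close: fully open they stand 13 mm farther back than shut.
Start: joints at [1.003, 0.477, 0.022, 1.555, -0.011, 1.109, -0.083], TCP at [0.3, -0.605, 0.304] pointing down, gripper open.
Joint ranges: [-2.96, 2.96], [-0.34, 2.1], [-1.41, 1.46], [0.24, 2.44], [-1.37, 4.51], [0.17, 1.92], [-2.96, 2.96]. Speed limits (rad/s): [2.39, 2.39, 3.14, 3.14, 3.14, 3.14, 3.14].

### API

Orientations are given as a unit quaternion [w, x, y, z].
In Python, from cell import env, kin, camera, calibration, job gives the robot as it stands. The module is installed in compiled form; this text tells all that it offers. Calls block until the motion is done:
- env.reach(position, orientation): joint-space move of the TCP to a pose.
- env.movel(position, velocity=0.15, rot=None, stop_force=None): straight line of the TCP; rot=None keeps the orientation; velocity is the mean speed in m/s. With stop_force (N) it stops when the force on the tool has changed by that much, and returns True; else False.
- env.goto_joints(angles): joint-space move.
- env.grip(opening, f_grip=None): finger opening in m; f_grip is the grip in N (None keeps the last); returns when the fingers have stopped.
- env.dwell(seconds).
- kin.inverse_kinematics(position, orientation): joint angles nearest the present ones, or None.
- env.get_state(): the state.
- camera(name): name is "side" or "top" or "wrist"; returns (picture, depth): 420x560x3 uint8, blue, green, red; 420x560 float32, m along the optical axis (not along the pixel's ray), 0 where there is no reading.
- calibration(name): a dict with "fx", "fy", "cx", "cy" (pixels), "rvec" (rotation vector, rad) and "tvec" (3), from world to camera coordinates, as OpenCV has them. Camera axes: x right, y down, z forward; pixel columns grow to the right and rows downward; lengths in m; the calibration is good to about 2 mm. A picture is of the moment at which its call begins: read the wrist's pose just before it. calibration takes no time and is no camera call; for the wrist camera it gives the pose at the moment of the call.
A pose or a line that the arm cannot do raises env.PlanningError and nothing moves.
- job.job_done(): hands the job in; it is judged then, once.
The state is a dict: "time": time; "qpos": joint angles; "joint_velocities": joint speeds; "joint_torque": joint torques, N m; "tcp_pos": TCP position; "orientation": TCP orientation; "force": force on the tool from outside, world axes, zero at the start; "torque": the same for the moment, N m; "opening": finger opening in m; "gripper_force": force on a finger pad.
Only numpy, scipy, OpenCV 4.12 (cv2) and the standard library are available. Lean on these libraries where they do the work, as an engineer would, in place of code of your own. Each camera call takes 0.05 s, during which the arm holds its last target. There are 200 camera calls.

## Working session

There is one attempt and no reset: what is moved stays moved. The work goes in short steps, each a Python script; the robot and the scene stay as the last script left them, time stands still between calls to the robot, and variables do not carry over. Pictures are saved under pics/ and viewed, at most 10 in all, crops included, and the job is handed in when it is done.

```bash
mkdir -p pics; cat > h.py <<'E'
import numpy as np, cv2
from scipy.spatial.transform import Rotation as R
from cell import env, kin, camera, calibration, job
def cloud(name):
    c=calibration(name); im,d=camera(name)
    v,u=np.mgrid[0:d.shape[0],0:d.shape[1]]
    P=np.stack([(u-c['cx'])/c['fx']*d,(v-c['cy'])/c['fy']*d,d],-1)
    Rm=cv2.Rodrigues(np.array(c['rvec'],float))[0]
    W=(P-np.array(c['tvec']).ravel())@Rm
    W[d==0]=np.nan
    return im,d,W
def quat(yaw):  # tool down, tool y axis along world direction yaw
    y=np.array([np.cos(yaw),np.sin(yaw),0]);z=np.array([0,0,-1.]);x=np.cross(y,z)
    q=R.from_matrix(np.stack([x,y,z],1)).as_quat(); return np.r_[q[3],q[:3]]
E
python3 - <<'E'
from h import *
for n in ('top','side'):
    im,d,W=cloud(n); cv2.imwrite(f'pics/{n}0.png',im); np.save(f'{n}W.npy',W)
    print(n,np.nanmin(W.reshape(-1,3),0),np.nanmax(W.reshape(-1,3),0))
E
```

```text
top [-0.12257686 -1.19158084 -0.78087854] [1.48216826 1.34518023 0.77868761]
side [-0.28055701 -2.23990483 -0.77405993] [1.87175337 0.8695642  0.74571316]
```

View pics/top0.png

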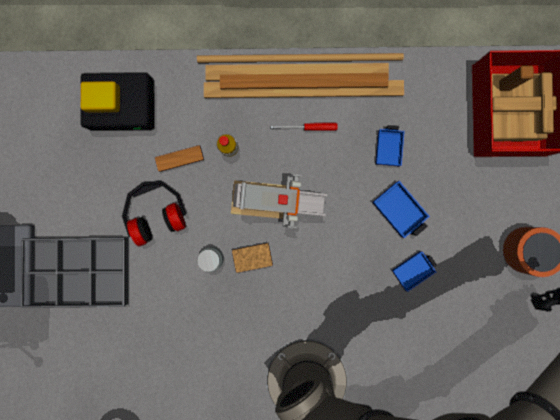

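View pics/side0.png

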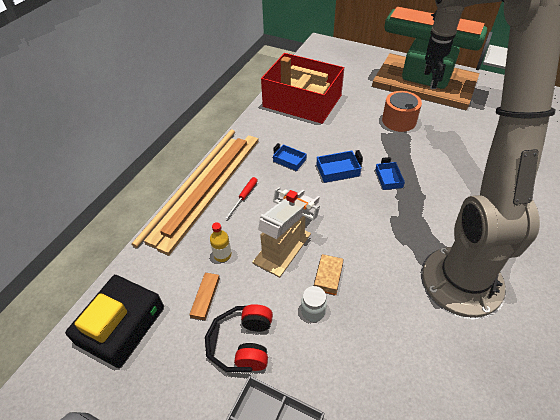

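Three blue trays appear in the top view, at (389,147), (400,208) and (413,270). The middle one looks largest. The dispenser knob is at (283,200), and the chute exit faces right, near (326,205). I'll measure all of these.

```bash
python3 - <<'E'
from h import *
im=cv2.imread('pics/top0.png');W=np.load('topW.npy');hsv=cv2.cvtColor(im,cv2.COLOR_BGR2HSV)
blue=((hsv[...,0]>100)&(hsv[...,0]<125)&(hsv[...,1]>130)).astype(np.uint8)
n,l,s,c=cv2.connectedComponentsWithStats(blue)
for i in range(1,n):
    if s[i,4]<200: continue
    P=W[l==i]; P=P[P[:,2]>0.025]; r=cv2.minAreaRect(P[:,:2].astype(np.float32)*1000)
    print('tray',c[i],r,np.nanmax(P[:,2]))
# grip plate dark near
u0,v0=419,228
for (v,u) in [(228,419),(229,421),(226,424),(127,391),(258,432)]: print('plate',u,v,W[v,u])
red=(((hsv[...,0]<6)|(hsv[...,0]>174))&(hsv[...,1]>150)); m=np.zeros_like(red);m[190:210,273:293]=1
P=W[red&m];P=P[P[:,2]>np.nanmax(P[:,2])-.01];print('knob',P.mean(0),np.median(P,0),len(P),cv2.minAreaRect(P[:,:2].astype(np.float32)*1000))
for u in range(232,340,4): print(u,W[200+ (u-283)//10,u].round(3))
big=cv2.resize(im[100:300,220:450],None,fx=3.4,fy=3,interpolation=cv2.INTER_CUBIC);big=cv2.resize(im[110:290,225:445],None,fx=3.3,fy=3.3,interpolation=cv2.INTER_CUBIC)
cv2.imwrite('pics/crop1.png',big)
E
```

```text
tray [389.61580087 146.70562771] ((689.7939453125, -254.32135009765625), (74.95809173583984, 107.31120300292969), 83.77953338623047) 0.04610953923046421
tray [400.65811456 209.2702864 ] ((503.084228515625, -282.83929443359375), (140.1956787109375, 98.3306655883789), 39.46286392211914) 0.061805611434174054
tray [413.92879581 270.68900524] ((321.34027099609375, -319.710205078125), (74.6485595703125, 105.75858306884766), 33.28508758544922) 0.044576245669325616
plate 419 228 [ 0.44782658 -0.32721552  0.06254387]
plate 421 229 [ 0.44502733 -0.3314062   0.06831373]
plate 424 226 [ 0.45337463 -0.34253774  0.05952126]
plate 391 127 [ 0.74389337 -0.25471558  0.04817492]
plate 432 258 [ 0.36007261 -0.36694172  0.0482484 ]
knob [0.52996237 0.06494518 0.20560135] [0.53058717 0.06392335 0.20563817] 66 ((530.7379150390625, 65.14302825927734), (23.56110382080078, 21.121427536010742), 89.21822357177734)
232 [0.555 0.218 0.   ]
236 [0.543 0.188 0.187]
240 [0.544 0.18  0.163]
244 [0.54  0.167 0.197]
248 [0.54  0.156 0.195]
252 [0.54  0.146 0.189]
256 [0.538 0.136 0.185]
260 [0.538 0.125 0.176]
264 [0.535 0.115 0.176]
268 [0.535 0.104 0.172]
272 [0.535 0.093 0.17 ]
276 [0.532 0.083 0.166]
280 [0.531 0.072 0.206]
284 [0.528 0.061 0.206]
288 [0.53  0.05  0.153]
292 [0.53  0.039 0.151]
296 [0.527 0.028 0.144]
300 [0.528 0.016 0.106]
304 [0.525 0.005 0.096]
308 [ 0.525 -0.007  0.091]
312 [ 0.525 -0.018  0.093]
316 [ 0.523 -0.03   0.08 ]
320 [ 0.522 -0.041  0.086]
324 [ 0.522 -0.059 -0.003]
328 [ 0.522 -0.071 -0.003]
332 [ 0.521 -0.084 -0.003]
336 [ 0.518 -0.095  0.   ]
```

View pics/crop1.png

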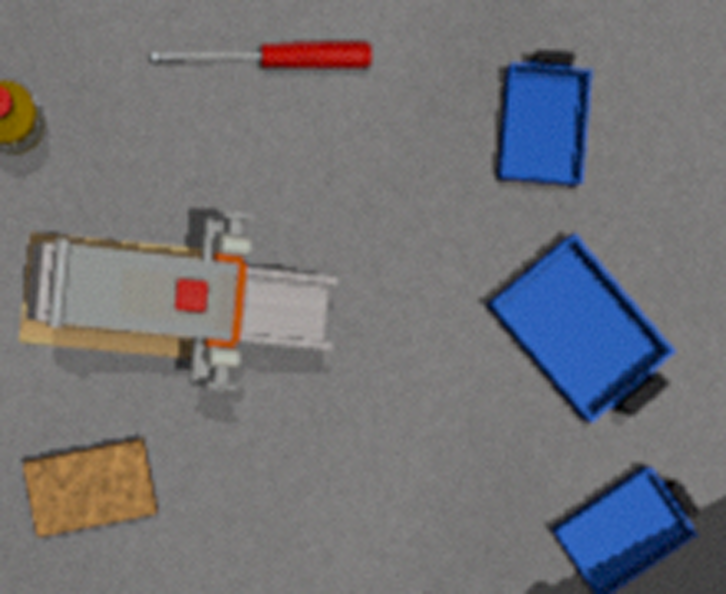

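The crop confirms it: the middle tray is the largest, measuring 140x98 against 107x75 for the other two. Its black plate is at the lower right (crop 640,393). Next I'll fit the dispenser's yaw, then grasp the tray by its plate.

```bash
python3 - <<'E'
from h import *
W=np.load('topW.npy');P=W[170:230,225:340].reshape(-1,3);P=P[~np.isnan(P).any(1)]
k=np.array([0.5307,0.0645])
for yaw in (1.5,):
    pass
a=np.array([0,1.])
for it in range(4):
    rel=P[:,:2]-k; s=rel@a; t=rel@np.array([-a[1],a[0]])
    h=P[:,2]-(0.161+0.365*s)
    m=(abs(h)<.01)&(abs(t)<.05)&(s>-.03)&(s<.09)
    # edges per slice
    S=[];T=[]
    for b in np.arange(-.03,.09,.008):
        q=m&(s>=b)&(s<b+.008)
        if q.sum()>8: S.append(b+.004);T.append((np.percentile(t[q],3)+np.percentile(t[q],97))/2)
    f=np.polyfit(S,T,1); a=a+f[0]*np.array([-a[1],a[0]]);a/=np.linalg.norm(a)
print('lid yaw',np.arctan2(a[1],a[0]),'offset',f,np.median(h[m]))
m=(P[:,2]>.06)&(P[:,2]<.115)&(s<-.06)&(abs(t)<.04)
S=[];T=[]
print('chute lower: smin',np.percentile(s[m],[0,2,5]),'t range',np.percentile(t[m],[3,97]))
m=(P[:,2]>.18)&(s>.07); print('top end s',np.percentile(s[m],[50,95,100]), P[m][:,2].max())
n=a; c=np.array([.5031,-.2828]); ya=np.radians(39.46); 
print(kin.inverse_kinematics([.4444,-.331,.25],quat(ya)),kin.inverse_kinematics([.4444,-.331,.25],quat(ya+np.pi)))
yd=np.arctan2(a[1],a[0]);print(kin.inverse_kinematics([.53,.065,.25],quat(yd+np.pi/2)),kin.inverse_kinematics([.53,.065,.25],quat(yd-np.pi/2)))
E
```

```text
lid yaw 1.4578070360888498 offset [-1.36015289e-05  1.56840954e-04] -0.003154280452972419
chute lower: smin [-0.12265327 -0.11695222 -0.11436786] t range [-0.02969899  0.02893552]
top end s [0.0970479  0.12357483 0.12783352] 0.20589032850745803
[ 0.87883327  0.37420327 -0.43604929  1.87769763  0.19366024  0.93098261
  1.04174768] [ 0.37414939  0.34079221  0.18980399  1.91227169 -0.08085948  0.89579449
 -1.84901294]
[ 0.648557    0.58337064 -1.18000673  1.89282025  0.6122051   1.08921286
  2.25043435] [ 0.23059084  0.36495767 -0.57431007  1.91622587  0.2443961   0.92948128
 -0.57418322]
```

```bash
python3 - <<'E'
from h import *
ya=np.radians(39.46);c=np.array([.5031,-.2828]);g=c-.074*np.array([np.cos(ya),np.sin(ya)])
env.reach([*g,.2],quat(ya)); env.grip(.05)
im,d,W=cloud('wrist');cv2.imwrite('pics/w1.png',im)
hsv=cv2.cvtColor(im,cv2.COLOR_BGR2HSV)
m=(hsv[...,0]>100)&(hsv[...,0]<125)&(hsv[...,1]>130)&(W[...,2]>.032)&(np.hypot(W[...,0]-c[0],W[...,1]-c[1])<.1)
print(m.sum(),cv2.minAreaRect(W[m][:,:2].astype(np.float32)*1000),env.get_state()['time'],env.get_state()['force'])
m=(W[...,2]>.055)&(W[...,2]<.072);print(np.nanmean(W[m],0),m.sum(),cv2.minAreaRect(W[m][:,:2].astype(np.float32)*1000),g)
E
```

```text
5271 ((492.00042724609375, -292.4556884765625), (170.0983123779297, 98.24813842773438), 39.469295501708984) 1.8333 [ 0.44476275  0.16924365 -0.22919728]
[ 0.44459908 -0.32925372  0.06422779] 1500 ((445.505126953125, -330.2440490722656), (13.664215087890625, 43.71854782104492), 39.248573303222656) [ 0.44596693 -0.32982991]
```

View pics/w1.png

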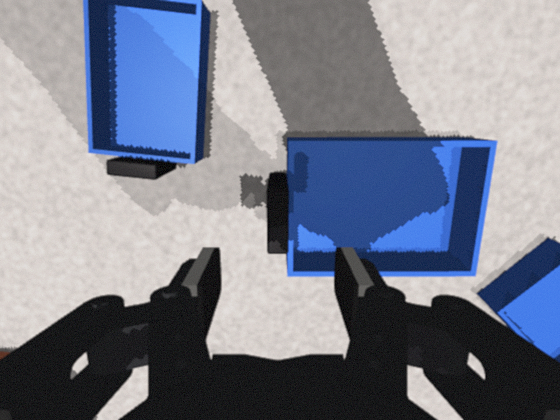

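The wrist view shows the plate at (278,212) between the finger lines, and it agrees with the top-view fit to about 1 mm. I'll grip the tray, carry it over and place it.

```bash
cat >> h.py <<'E'
yd=1.4578; A=np.array([np.cos(yd),np.sin(yd)]); K=np.array([.5307,.0645]); SP=K-.118*A
E
python3 - <<'E'
from h import *
ya=np.radians(39.46);g=np.array([.447,-.329])
f=lambda: print(env.get_state()['time'],np.round(env.get_state()['force'],1),env.get_state()['opening'],env.get_state()['tcp_pos'])
env.movel([*g,.086],.12,stop_force=12); f()
env.grip(.0,60); f()
env.movel([*g,.102],.06); f()
p=SP-(.045+.13+.074)*A
env.movel([*p,.102],.12,rot=quat(yd)); f()
p=SP-(.045+.074)*A
env.movel([*p,.102],.12); f()
print(env.movel([*p,.083],.04,stop_force=4)); f()
im,d,W=cloud('top');cv2.imwrite('pics/top1.png',cv2.resize(im[110:290,225:445],None,fx=3.3,fy=3.3));np.save('topW1.npy',W)
im,d,W=cloud('side');cv2.imwrite('pics/side1.png',cv2.resize(im[110:290,200:420],None,fx=3.3,fy=3.3))
E
```

```text
2.9333 [0.2 0.1 0.4] 0.04993302432104492 [ 0.44745739 -0.32927401  0.08667371]
3.325 [-1.7  0.2  5.8] 0.017271953685126594 [ 0.4474668  -0.32928313  0.08679095]
3.7417 [-0.1  0.7 -3. ] 0.01676146758170597 [ 0.44692816 -0.32911903  0.10228748]
4.6583 [-0.3  0.  -1.5] 0.017211250739790313 [ 0.48885676 -0.30041186  0.10170123]
5.8917 [ 0.8 -0.4 -3.7] 0.016884752136631626 [ 0.50378844 -0.17203517  0.1019249 ]
True
6.3083 [-1.  -0.7  5.7] 0.01706346688791289 [ 0.50396466 -0.17154994  0.08649188]
```

View pics/side1.png

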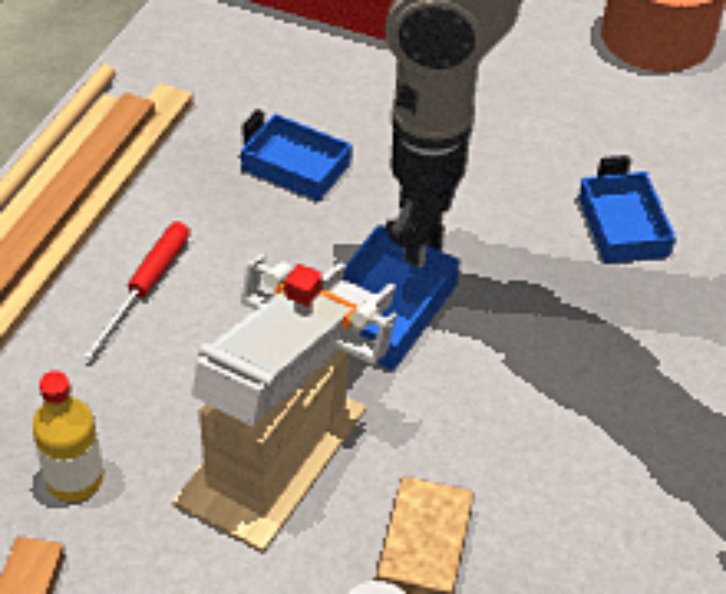

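```bash
python3 - <<'E'
from h import *
env.grip(.05); p=env.get_state()['tcp_pos']
env.movel([p[0],p[1],.25],.2)
im,d,W=cloud('top');hsv=cv2.cvtColor(im,cv2.COLOR_BGR2HSV)
env.movel([p[0],p[1],.34],.25)
env.reach([*(K-.05*A),.345],quat(yd-np.pi/2))
im,d,W=cloud('wrist');cv2.imwrite('pics/w2.png',im);hsv=cv2.cvtColor(im,cv2.COLOR_BGR2HSV)
red=((hsv[...,0]<6)|(hsv[...,0]>174))&(hsv[...,1]>150)&(np.hypot(W[...,0]-K[0],W[...,1]-K[1])<.03)&(W[...,2]>.19)
print('knob',red.sum(),np.nanmean(W[red],0),cv2.minAreaRect(W[red][:,:2].astype(np.float32)*1000) if red.any() else 0)
im,d,W=cloud('top');hsv=cv2.cvtColor(im,cv2.COLOR_BGR2HSV);cv2.imwrite('pics/top2.png',im)
print(env.get_state()['time'],env.get_state()['tcp_pos'])
E
```

```text
knob 1618 [0.53054543 0.06544818 0.20469825] ((530.3379516601562, 65.26496124267578), (23.99047088623047, 24.164581298828125), 84.1553726196289)
10.0917 [0.52501705 0.0143093  0.34470429]
```

View pics/w2.png

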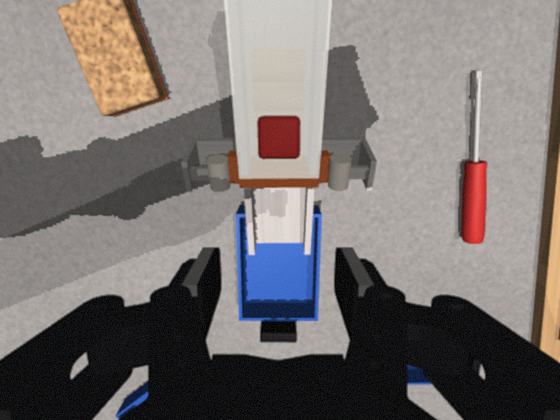

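The wrist view shows the tray centred under the chute, around (280,265), with the chute end at (280,250). The knob is at (279,137), and the rollers at (219,170) and (339,170) are clear of the fingers. I'll grip the knob and lift along the arc.

```bash
cat >> h.py <<'E'
KC=np.array([.5304,.0653,.1927]); A3=np.array([*A,0]); Z=np.array([0,0,1.]); H=KC+.106*A3
q0=quat(yd-np.pi/2); R0=R.from_quat(np.r_[q0[1:],q0[0]])
def lidpose(t):
    r=R.from_rotvec(np.cross(Z,A3)*t)*R0; q=r.as_quat()
    g=H+.106*(-np.cos(t)*A3+np.sin(t)*Z)
    return g-.054*r.as_matrix()[:,2], np.r_[q[3],q[:3]]
f=lambda *a: print(*a,round(env.get_state()['time'],2),np.round(env.get_state()['force'],1),round(env.get_state()['opening'],4),np.round(env.get_state()['tcp_pos'],4))
E
python3 - <<'E'
from h import *
for t in (.1,.25): print(kin.inverse_kinematics(*lidpose(t)) is not None)
p,q=lidpose(0)
env.movel([p[0],p[1],.34],.15,rot=q); f()
print(env.movel(p,.12,stop_force=10)); f()
env.grip(0,100); f()
for t in (.02,.04,.07,.1,.13):
    p,q=lidpose(t); env.movel(p,.03,rot=q); f(t)
im,d,W=cloud('side');cv2.imwrite('pics/side2.png',cv2.resize(im[110:290,200:420],None,fx=3.3,fy=3.3))
E
```

```text
True
True
10.58 [-0.4  0.2 -0.8] 0.0499 [0.5304 0.0647 0.3399]
False
11.51 [-0.3 -0.  -0.1] 0.0502 [0.5309 0.0653 0.2474]
11.85 [ 0.1 -1.3  6.1] 0.0246 [0.5312 0.0654 0.2478]
0.02 12.1 [ 3.5 -0.9 -2.9] 0.0243 [0.5312 0.0665 0.2489]
0.04 12.35 [ 4.4 -1.2 -1.9] 0.0243 [0.5314 0.0676 0.251 ]
0.07 12.62 [ 3.4 -1.1  4.1] 0.0245 [0.5316 0.0694 0.2548]
0.1 12.88 [ 3.5 -1.2  5.3] 0.0244 [0.5318 0.0713 0.258 ]
0.13 13.15 [ 3.6 -1.4  5.8] 0.0245 [0.532  0.0733 0.2608]
```

View pics/side2.png

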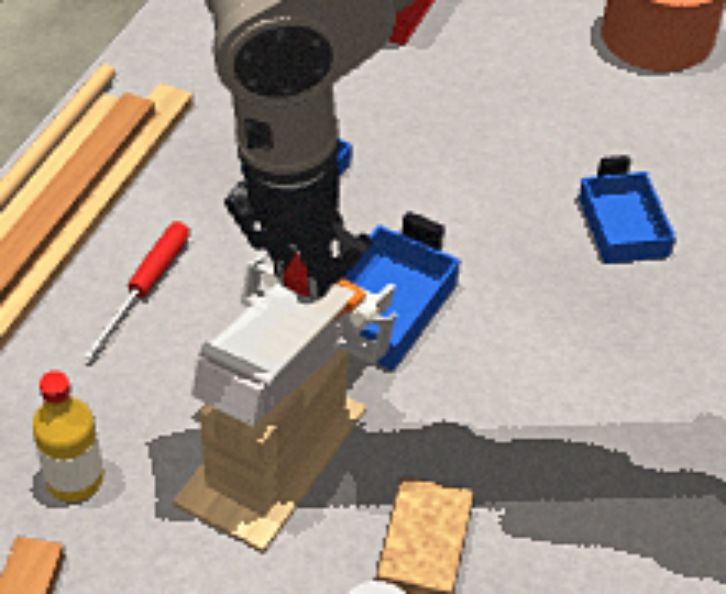

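The lid has come off the clips and follows the gripper; the orange lip at (349,293) sits higher than before. I'll open it to 0.245 rad and check.

```bash
python3 - <<'E'
from h import *
for t in (.17,.21,.245):
    p,q=lidpose(t); env.movel(p,.03,rot=q); f(t)
env.dwell(2.5)
S,ims,dS=None,None,None
ims,_,Ws=cloud('side');imw,_,Ww=cloud('wrist'); imt,_,Wt=cloud('top')
for n,im,W in (('side',ims,Ws),('wrist',imw,Ww),('top',imt,Wt)):
    hsv=cv2.cvtColor(im,cv2.COLOR_BGR2HSV)
    o=(hsv[...,0]>5)&(hsv[...,0]<18)&(hsv[...,1]>150)&(W[...,2]>.1)&(W[...,2]<.25)&(np.hypot(W[...,0]-.525,W[...,1]-.02)<.08)
    P=W[o]
    if len(P): print(n,'lip',len(P),np.median(P,0),'angle',np.nan)
    W0=np.load('topW.npy')
a=cv2.resize(ims[130:270,260:360],(400,560));b=cv2.resize(imw,(400,300));c=cv2.resize(imt[160:250,250:370],(400,300))
out=np.zeros((600,800,3),np.uint8);out[:560,:400]=a;out[:300,400:]=b;out[300:,400:]=c
cv2.imwrite('pics/final.png',out); f()
E
```

```text
0.17 13.51 [ 4.  -0.4  3.2] 0.0249 [0.5323 0.076  0.2644]
0.21 13.82 [ 4.7 -0.7  2.7] 0.0243 [0.5326 0.0789 0.2681]
0.245 14.11 [ 4.9 -0.1  3.4] 0.0245 [0.5329 0.0816 0.2713]
side lip 34 [0.49395961 0.03276637 0.17937769] angle nan
wrist lip 258 [0.54577545 0.04609738 0.1815969 ] angle nan
top lip 92 [0.52440294 0.02081373 0.18027091] angle nan
16.76 [ 5.2 -0.3  2.7] 0.0242 [0.5329 0.0816 0.2713]
```

View pics/final.png

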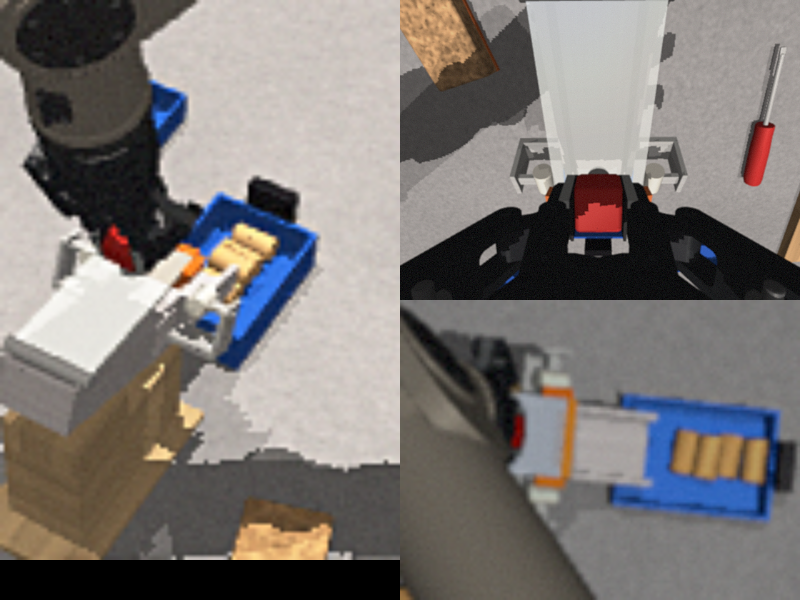

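The top-view panel shows all four plugs in the tray, at (685–755, 455). The lip is at z ≈ 0.180, up about 33 mm, and the knob is still gripped. I'm handing the job in.

```bash
python3 -c "
from cell import job
print(job.job_done())"
```

```text
the job is handed in; nothing more can be done
None
```

The job is handed in at about 17 s on the robot's clock: the largest blue tray is flat under the chute, all four plugs are in it, and the gripper still holds the lid with its front edge about 33 mm up.

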